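Find the brake caliper that takes the disc gauge

ROBOT

A 6-joint arm with a two-finger parallel gripper is mounted at the origin on the work surface. World frame = base frame: x ahead of the robot, y to its left, z up, the work surface at z = 0. Lengths are in mm, angles in rad, forces in N, time in s.
With the tool pointing down it reaches from about 350 to 800 mm from the base axis. Payload 7.3 kg.
Tool frame: the origin (TCP) lies midway between the tips of the shut fingers; the grasp point (between the pads) lies 19 mm behind it; x points along the fingers, z is the direction in which the jaws open and shut, and the axes are right-handed (so a half turn about x gives the same grasp; the last joint's range is limited). The gripper opens to 85 mm and grips with 20 to 120 N. Pads are 22 mm wide; open, the fingers measure 114 mm over their backs; the gripper's body (76 mm by 85 mm) begins 54 mm behind the grasp point. The pads swing forward as they close: fully open they stand 13 mm farther back than shut.
Start: joints at [1.192, 0.342, 1.524, -0, 1.275, -0.146], TCP at [121.102, 510.861, 231.322] pointing down, gripper open.
Joint ranges: [-2.53, 2.53], [-0.77, 2.02], [0.04, 2.7], [-1, 4.14], [0.28, 2.66], [-3.11, 3.11]. Speed limits (rad/s): [2.57, 2.57, 3.14, 3.14, 3.14, 3.14].

INTERFACE

Orientations are given as a unit quaternion [w, x, y, z].
In Python, from bench import bot gives the robot as it stands.
- The arm moves only by the shell command python3 -m handwheel 'ROWS' [FORCE]. ROWS is text: rows parted by semicolons, each of 7 numbers parted by spaces: the shift along the tool's x, y, z in m, then the turn, a rotation vector about the tool's x, y, z in degrees, then the opening, from 0 (shut) to 1 (fully open). A call has 1 to 12 rows; each row shifts and turns the pose as measured when the row begins, along the tool's axes as they then stand; what a row does not reach is not made up. A row lasts 1/8 s, in which the tool goes at most 62.5 mm and 10.7 degrees, less where a joint would pass 70% of its speed; a pose out of reach is approached as far as the arm can. A call with a gripper value outside its range is refused whole. The fingers move at their own pace and stop on an object; FORCE is the grip in N (left out, the last holds). Time passes only in rows, so rows that do not move let the fingers close. It gives the time, the measured TCP pose, the force and the opening at its end, in the units of the state.
- bot.read_state(): the state, without advancing time (a new reading comes with each control period).
- bot.grab_frame(name): name is "scene" or "top" or "wrist"; returns (picture, depth): 420x560x3 uint8, red, green, blue; 420x560 float32, mm along the optical axis (not along the pixel's ray), 0 where there is no reading.
- bot.calibration(name): a dict with "camera_matrix" (3x3 intrinsics, pixels), "k1" (the pictures are not rectified: a ray, as slopes to the right and down, at radius r is drawn at 1 + k1 r^2 times it, then the intrinsics apply), "R" (3x3) and "t" (3): a world point X has camera coordinates R X + t. Camera axes: x right, y down, z forward; pixel columns grow to the right and rows downward; lengths in mm; the calibration is good to about 2 mm. A picture is of the moment at which its call begins: read the wrist's pose just before it. calibration takes no time and is no camera call; for the wrist camera it gives the pose at the moment of the call.
- bot.job_done(): hands the job in, once; it reports no verdict.
Trained networks look in the newest picture that a camera, given by its name, has taken for a name from the list of things; names that differ only in an ending like _2 or _b are one class to them, and where a whole thing is asked for, a point or a joint stands for the part that bears it (a point fixed in the world has none). Each returns a list of dicts, best first, with "confidence" (0 to 1); they miss things now and then, are a little off and sometimes report something else, mostly with a low value. They report only what shows in the picture. A call takes as long as a camera call.
- bot.boxes_of(camera, target): "box" ([left, top, right, bottom] in pixels, round what is visible of it).
- bot.silhouettes(camera, target): "pixels" (420x560 bool, what is visible of it) and "box" ([left, top, right, bottom] in pixels, round what is visible of it).
The state is a dict: "clock": time; "qpos": joint angles; "dq": joint speeds; "joint_efforts": joint torques, N m; "tool_pos": TCP position; "ee_rot": TCP orientation; "ft_force": force on the tool from outside, world axes, zero at the start; "ft_torque": the same for the moment, N m; "width": finger opening in mm.
Only numpy, scipy, OpenCV 4.12 (cv2) and the standard library are available. Lean on these libraries where they do the work, as an engineer would, in place of code of your own. Each camera call takes 0.05 s, during which the arm holds its last target.

TASK

Take the disc-thickness gauge out of its wooden rest and try its blade, straight down, in the brake calipers on the board: only one of the three takes it fully, in the others the pads pinch and the blade jams part way. Go slowly, feel for it and never knock or force it (a jam is plain at 5 N, and a knock or push of 50 N would spoil the pads), and slide it by hand fully home in the caliper that takes it, until the shoulder sits on the caliper, then let go and leave it standing there. Do not disturb the jar, the bearing or the spanner.

Things in the scene. Friction and masses are not known exactly. Their poses are not given: they have to be found in the camera images.
- gauge: Go gauge, 0.1-0.2 kg, upright in its rest. Origin: centre of its shoulder's underside. Below it: plain steel blade 42 mm long, 24 wide (x), 5 thick (y). Above it: dark shoulder plate 46 (x) x 18 (y) x 6 mm, then brown wooden handle 24 (x) x 14 (y) mm, from 6 to 58 mm above the origin. Best held across the 14 mm (fingers closing along y), 30 mm or more above the origin. Half turn about z: the same.
- rest: Fixed pale wooden block, 70 (x) x 60 (y) x 60 mm high, with a slot 30 x 8 mm along its x in the top, in which the blade stands loosely; the gauge's shoulder rests on the block's top, so both have the same yaw. Origin: centre of the underside.
- stand: Fixed plank board 120 (x) x 300 (y) x 15 mm with three alike aluminium brake calipers in a row along y, 90 mm apart, mouths up, each 90 (x) x 76 (y) mm, flat top 85 mm above the table. Origin: centre of the board's underside, on the table. In each top is a window 34 (x) x 26 (y) mm; 7 mm below it lie the dark tops of two brake pads with a 6.5 mm gap between them, along x.
- mouth_left (a point): Left (+y) caliper: centre of its open mouth (window), level with the flat top face, 85 mm above the table. x along the gap, y across it, z up. The pads are loose as a pair: in any caliper the gap may lie up to 3 mm to either side (y) of this centre; the blade can nudge it sideways. The gap's edges have a steep lead-in, 2 mm wide each side, 5 mm deep. A blade that misses stops on a pad, shoulder 35 mm above the caliper's top.
- mouth_middle (a point): Middle caliper: centre of its open mouth (window), level with the flat top face, 85 mm above the table. x along the gap, y across it, z up. In one caliper (any, it changes every time) the gap is 6.5 mm all the way down and the gauge goes in until its shoulder rests on the caliper's top.
- mouth_right (a point): Right (-y) caliper: centre of its open mouth (window), level with the flat top face, 85 mm above the table. x along the gap, y across it, z up. In two of the calipers the gap narrows to 3 mm, 13 or 18 mm below the pads' tops: there the blade stops, the shoulder 22 or 17 mm above the caliper's top. Off centre the blade may also hang up by rubbing; eased sideways it slides on.
- jar: Bystander: loose closed glass jar, 60 mm across, 90 mm tall. Origin: centre of its underside.
- bearing: Bystander: loose steel bearing ring lying flat, 52 mm across, 16 mm high. Origin: centre of its underside.
- spanner: Bystander: loose steel spanner lying flat, 170 mm long along its x. Origin: centre of its underside.

How it is judged:
By the outcome, as a careful person would: the job done as asked, in the order asked, and still so for the second after the job is handed in, with the robot touching nothing.
It also fails if it takes over 64 s, if anything falls off the work surface, if the arm or the gripper's body presses on something with over 40 N, if the wrist force passes 120 N, or if a joint passes its speed limit or range.

## Working session

There is one attempt and no reset: what is moved stays moved. The work goes in short steps, Python scripts to look and compute and a shell command to move; the robot and the scene stay as the last step left them, time stands still between calls to the robot, and variables do not carry over. Pictures are saved under pics/ and viewed, and the job is handed in when it is done.

```bash
ls; mkdir -p pics; cat > h.py <<'E'
import numpy as np, cv2
from bench import bot
def grab(n,f=None):
    im,d=bot.grab_frame(n)
    if f: cv2.imwrite('pics/'+f,im[:,:,::-1])
    return im,d,bot.calibration(n)
def cloud(d,c):
    K=np.array(c['camera_matrix'],float);k1=c['k1'];R=np.array(c['R']);t=np.array(c['t'])
    v,u=np.mgrid[0:d.shape[0],0:d.shape[1]].astype(float)
    p=cv2.undistortPoints(np.stack([u,v],-1).reshape(-1,1,2),K,np.array([k1,0,0,0.])).reshape(d.shape+(2,))
    X=np.dstack([p[...,0]*d,p[...,1]*d,d])
    return (X-t)@R
E
python3 - <<'E'
from h import *
for n in ['scene','top','wrist']:
    im,d,c=grab(n,n+'0.png'); print(n,c)
print(bot.read_state())
E
```

```text
pics
scene {'camera_matrix': array([[400.8782223 ,   0.        , 282.57386517],
       [  0.        , 400.8782223 , 205.29156105],
       [  0.        ,   0.        ,   1.        ]]), 'k1': -0.01458828737689953, 'R': array([[-0.15011143,  0.98866847, -0.00109753],
       [ 0.81294161,  0.12279856, -0.56925078],
       [-0.56266552, -0.08634328, -0.82216321]]), 't': array([ 128.85185799, -493.68744261, 1129.08447625])}
top {'camera_matrix': array([[446.43709101,   0.        , 274.76788836],
       [  0.        , 446.43709101, 212.20276612],
       [  0.        ,   0.        ,   1.        ]]), 'k1': -0.015726240199368732, 'R': array([[ 3.80082362e-02, -9.99277425e-01, -3.01746876e-05],
       [-9.78008565e-01, -3.71930629e-02, -2.05221642e-01],
       [ 2.05072232e-01,  7.82962375e-03, -9.78715524e-01]]), 't': array([-46.18301989, 639.7945674 , 943.74262393])}
wrist {'camera_matrix': array([[316.41124851,   0.        , 280.18341317],
       [  0.        , 316.41124851, 207.79915011],
       [  0.        ,   0.        ,   1.        ]]), 'k1': -0.05340042356085832, 'R': array([[ 0.23005151,  0.9731771 , -0.00162436],
       [ 0.93027952, -0.21942014,  0.29399798],
       [ 0.28575569, -0.06914579, -0.95580466]]), 't': array([-524.7614018 ,  -39.08675125,  380.54167309])}
{'clock': 0.15, 'qpos': array([ 1.19204105e+00,  3.42561331e-01,  1.52476740e+00,  1.20400062e-05,
        1.27539594e+00, -1.46019129e-01]), 'dq': array([ 0.00085431, -0.00226372, -0.00266678,  0.00155866,  0.00049797,
        0.00039761]), 'joint_efforts': array([ 8.13740371e-04, -4.33908391e+01, -2.46148396e+01, -2.64846176e-04,
        5.73320474e-03, -1.95492578e-05]), 'tool_pos': array([120.96458442, 510.58182204, 230.79684617]), 'ee_rot': array([ 0.55432317, -0.43876097,  0.55502069,  0.4383682 ]), 'ft_force': array([-0.97960469, -0.02797401, -0.3138684 ]), 'ft_torque': array([0.01722989, 0.0030562 , 0.01756047]), 'width': 85.53747556487825}
```

View pics/top0.png

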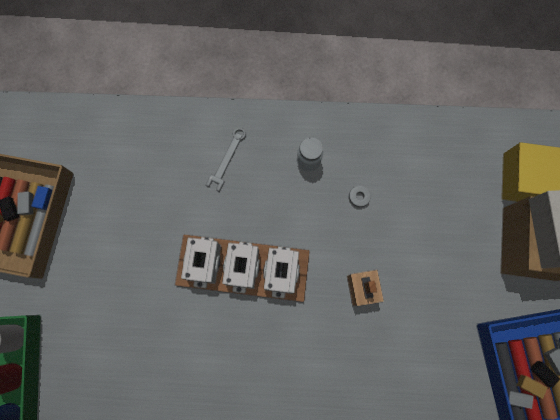

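View pics/scene0.png

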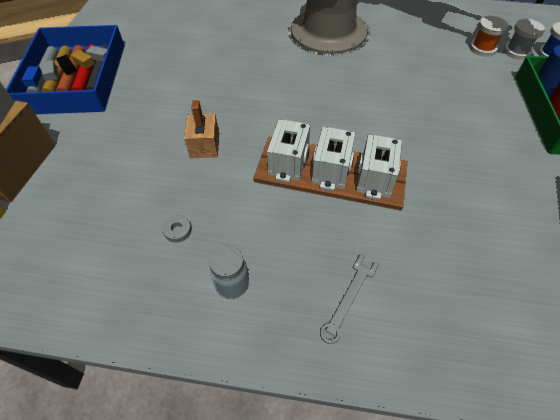

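View pics/wrist0.png

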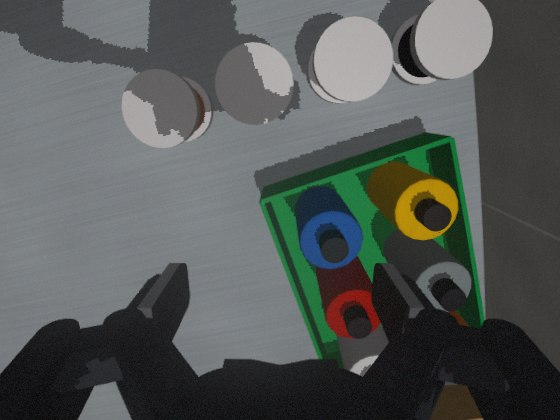

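The top view shows the rest at about (366,288), the caliper windows at (200,260), (240,265) and (282,270), the jar at (311,152), the bearing at (360,197) and the spanner at (228,160). The scene view shows the same layout, and the wrist camera is looking elsewhere. Next I measure positions.

```bash
python3 - <<'E'
from h import *
for n in ['top','scene']:
    im,d,c=grab(n); P=cloud(d,c)
    for tgt in ['gauge','rest','stand']:
        for s in bot.silhouettes(n,tgt)[:2]:
            m=s['pixels']&(d>0); q=P[m]
            print(n,tgt,round(s['confidence'],2),s['box'],m.sum(),np.round(np.percentile(q,[2,50,98],axis=0),0).tolist())
            if s['confidence']<.5: continue
            if tgt=='stand': sel=abs(q[:,2]-85)<5
            elif tgt=='rest': sel=abs(q[:,2]-60)<5
            else: sel=q[:,2]>100
            q=q[sel]
            if len(q)>5:
                r=cv2.minAreaRect(q[:,:2].astype(np.float32)); print('  rect',r,'mean',q.mean(0),len(q))
E
```

```text
top gauge 0.53 [361.3, 277.5, 377.4, 297.4] 222 [[460.0, -238.0, 62.0], [480.0, -226.0, 85.0], [501.0, -219.0, 121.0]]
  rect ((480.5929260253906, -228.93736267089844), (22.689363479614258, 14.133976936340332), 2.6126363277435303) mean [ 480.37848088 -228.28024271  116.62298586] 92
top stand 0.73 [175.3, 234.5, 308.3, 301.8] 6055 [[457.0, -93.0, 12.0], [510.0, 43.0, 83.0], [578.0, 193.0, 89.0]]
  rect ((518.03466796875, 49.991600036621094), (246.55690002441406, 90.15077209472656), 85.00422668457031) mean [517.36830343  49.2318408   85.4174418 ] 3232
scene gauge 0.88 [193.5, 97.9, 206.3, 134.8] 311 [[461.0, -238.0, 60.0], [491.0, -227.0, 90.0], [504.0, -220.0, 119.0]]
  rect ((481.21160888671875, -230.490966796875), (25.32050323486328, 14.399986267089844), 11.54164981842041) mean [ 484.7811476  -228.72628444  113.24698087] 117
scene rest 0.82 [179.8, 115.7, 215.6, 160.0] 1282 [[443.0, -264.0, -0.0], [509.0, -222.0, 52.0], [520.0, -196.0, 66.0]]
  rect ((481.1507263183594, -230.88768005371094), (71.97723388671875, 60.255592346191406), 10.779659271240234) mean [ 487.19838075 -228.44940519   59.65925567] 573
scene stand 0.89 [252.9, 121.8, 404.5, 211.0] 8695 [[473.0, -92.0, 6.0], [554.0, 53.0, 58.0], [586.0, 190.0, 87.0]]
  rect ((518.9794921875, 48.85131072998047), (246.06394958496094, 93.22174835205078), 84.75313568115234) mean [522.90996107  51.61505701  84.79626864] 3279
```

```bash
cat >> h.py <<'E'
from scipy.spatial.transform import Rotation as Ro
def pose():
    s=bot.read_state(); q=s['ee_rot']; return np.array(s['tool_pos']),Ro.from_quat([q[1],q[2],q[3],q[0]]),s
def target(yaw,sgn=1):
    z=sgn*np.array([-np.sin(yaw),np.cos(yaw),0]);x=np.array([0,0,-1.]);return Ro.from_matrix(np.stack([x,np.cross(z,x),z],1))
def plan(p,yaw,cur=None):
    p0,R,s=pose(); print('t %.2f'%s['clock'],'pos',np.round(p0,1),'F',np.round(s['ft_force'],1),'w %.1f'%s['width'],'q6 %.2f'%s['qpos'][5])
    for g in (1,-1):
        rv=(R.inv()*target(yaw,g)).as_rotvec(degrees=True)
        if np.linalg.norm(rv)<91: print('rotvec tool deg',np.round(rv,2), 'sgn',g)
    print('shift tool mm',np.round(R.inv().apply(np.array(p)-p0),2))
E
python3 - <<'E'
from h import *
p0,R,s=pose(); print(R.as_matrix().round(3))
plan([420,200,231],np.radians(10.8)); plan([440,-230,231],np.radians(10.8))
E
```

```text
[[ 0.    -0.973  0.231]
 [-0.     0.231  0.973]
 [-1.    -0.    -0.   ]]
t 0.55 pos [121.1 510.8 231.3] F [ 0.3 -0.2  0.4] w 85.5 q6 -0.15
rotvec tool deg [-24.14  -0.     0.  ] sgn 1
shift tool mm [ 3.1000e-01 -3.6254e+02 -2.3350e+02]
t 0.55 pos [121.1 510.8 231.3] F [ 0.3 -0.2  0.4] w 85.5 q6 -0.15
rotvec tool deg [-24.14  -0.     0.  ] sgn 1
shift tool mm [ 3.1000e-01 -4.8118e+02 -6.4729e+02]
```

```bash
python3 -m handwheel '0 -0.045 -0.029 0 0 0 1;0 -0.045 -0.029 0 0 0 1;0 -0.045 -0.029 0 0 0 1;0 -0.045 -0.029 0 0 0 1;0 -0.045 -0.029 0 0 0 1;0 -0.045 -0.029 0 0 0 1;0 -0.045 -0.029 0 0 0 1;0 -0.045 -0.029 0 0 0 1;0 -0.03 -0.05 0 0 0 1'; python3 -c "
from h import *
plan([430,-215,231],np.radians(10.8))"
```

```text
clock: 1.68
tool_pos: [445.5, 139.6, 232.0]
ee_rot: [0.555, -0.441, 0.551, 0.441]
ft_force: [0.1, 0.4, 0.4]
width: 85.4
t 1.68 pos [445.5 139.6 232. ] F [0.1 0.4 0.4] w 85.4 q6 -1.21
rotvec tool deg [-23.66   0.23   0.29] sgn 1
shift tool mm [  -0.43  -63.84 -349.18]
```

```bash
python3 -m handwheel '0 -0.01 -0.05 -8 0 0 1;0 -0.005 -0.05 -8 0 0 1;0 0 -0.05 -7.7 0 0 1;0 0.008 -0.055 0 0 0 1;0 0.008 -0.055 0 0 0 1;0 0.008 -0.055 0 0 0 1;0 0.008 -0.04 0 0 0 1;0 0 0 0 0 0 1'; python3 -c "
from h import *
plan([430,-215,231],np.radians(10.8))
im,d,c=grab('wrist','w1.png')"
```

```text
clock: 2.68
tool_pos: [458.2, -234.8, 231.4]
ee_rot: [-0.451, 0.549, -0.446, -0.545]
ft_force: [0.5, -0.9, 0.4]
width: 85.3
t 2.67 pos [ 458.2 -234.8  231.4] F [ 0.5 -0.9  0.4] w 85.3 q6 -2.40
rotvec tool deg [0.52 0.03 0.54] sgn 1
shift tool mm [ 0.15 23.76 24.99]
```

View pics/w1.png

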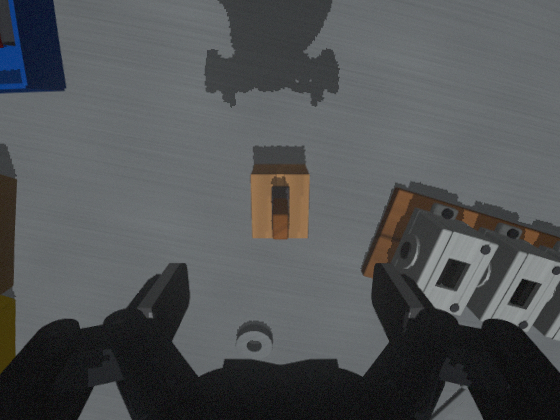

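The wrist view shows the rest at (280,205) with the gauge handle standing in it and the calipers at lower right. The yaw looks aligned, so I refine the positions here.

```bash
python3 - <<'E'
from h import *
im,d,c=grab('wrist'); P=cloud(d,c)
z=P[...,2]
R=(abs(P[...,0]-481)<60)&(abs(P[...,1]+230)<60)
for lo,hi,n in [(54,63.5,'resttop'),(112,125,'handletop')]:
    m=R&(z>lo)&(z<hi); q=P[m]; print(n,len(q),np.median(q[:,2]),cv2.minAreaRect(q[:,:2].astype(np.float32)),q.mean(0).round(1))
for s in bot.silhouettes('wrist','gauge')[:2]:
    print(s['confidence'],s['box'])
# caliper tops
m=(abs(z-85)<4)&(abs(P[...,0]-518)<70)&(P[...,1]>-90); q=P[m]
print(len(q),cv2.minAreaRect(q[:,:2].astype(np.float32)))
E
```

```text
resttop 2873 60.906379781629745 ((479.9391174316406, -229.20413208007812), (70.16864013671875, 60.0798225402832), 11.436153411865234) [ 476.1 -230.1   60.8]
handletop 437 118.79008333029655 ((479.5323486328125, -228.93801879882812), (23.75981330871582, 13.142105102539062), 11.572526931762695) [ 478.6 -229.1  118.6]
0.79 [270.1, 185.2, 286.5, 240.2]
7634 ((515.1966552734375, 29.645675659179688), (206.3938751220703, 90.73617553710938), 84.78704833984375)
```

```bash
python3 -c "
from h import *
plan([479.8,-229.1,79],np.radians(11.5))"
```

```text
t 2.83 pos [ 458.3 -231.5  231.6] F [ 0.3 -0.8  0.1] w 85.5 q6 -2.40
rotvec tool deg [0.04 0.09 0.54] sgn 1
shift tool mm [152.8  -20.06  -2.13]
```

```bash
python3 -m handwheel '0.02 -0.02 -0.002 0 0 0.5 1;0.03 0 0 0 0 0 1;0.03 0 0 0 0 0 1;0.02 0 0 0 0 0 1; 0 0 0 0 0 0 1'; python3 -c "
from h import *
plan([479.8,-229.1,79],np.radians(11.5))"
```

```text
clock: 3.45
tool_pos: [480.8, -221.7, 131.2]
ee_rot: [-0.445, 0.55, -0.444, -0.549]
ft_force: [-0.4, -0.3, 0.4]
width: 85.2
t 3.45 pos [ 480.8 -221.7  131.2] F [-0.4 -0.3  0.4] w 85.2 q6 -2.36
rotvec tool deg [0.6  0.03 0.17] sgn 1
shift tool mm [52.21  2.64 -7.02]
```

```bash
python3 -m handwheel '0.015 0.0026 -0.007 0.6 0 0.15 1;0 0 0 0 0 0 1'; python3 -c "
from h import *
plan([479.8,-229.1,79],np.radians(11.5))"
```

```text
clock: 3.7
tool_pos: [480.6, -228.8, 116.9]
ee_rot: [-0.447, 0.549, -0.447, -0.547]
ft_force: [0.5, 0.8, -0.4]
width: 85.6
t 3.70 pos [ 480.6 -228.8  116.9] F [ 0.5  0.8 -0.4] w 85.6 q6 -2.36
rotvec tool deg [ 0.07 -0.07  0.11] sgn 1
shift tool mm [37.93  0.93 -0.07]
```

```bash
python3 -m handwheel '0.02 0.001 0 0 0 0.1 1;0.018 0 0 0 0 0 1;0 0 0 0 0 0 1;0 0 0 0 0 0 0.4;0 0 0 0 0 0 0.2' 30; python3 -c "
from h import *
plan([479.8,-229.1,79],np.radians(11.5))"
```

```text
clock: 4.32
tool_pos: [482.0, -230.8, 82.1]
ee_rot: [-0.447, 0.551, -0.447, -0.545]
ft_force: [-0.4, -0.7, -0.2]
width: 51.7
t 4.33 pos [ 482.  -230.8   82.1] F [-0.4 -0.7 -0.2] w 51.7 q6 -2.36
rotvec tool deg [ 0.02 -0.37  0.32] sgn 1
shift tool mm [3.12 1.82 2.12]
```

```bash
python3 -m handwheel '0.003 0.0018 0.002 0 -0.35 0.3 0.3;0 0 0 0 0 0 0.25'; python3 -c "
from h import *
for i in range(4):
  bot.grab_frame('wrist');plan([479.8,-229.1,79],np.radians(11.5))"
```

```text
clock: 4.58
tool_pos: [480.1, -229.4, 79.9]
ee_rot: [-0.447, 0.548, -0.447, -0.547]
ft_force: [1.0, -0.2, -0.2]
width: 21.3
t 4.62 pos [ 480.3 -229.5   80. ] F [ 0.7 -0.3 -0. ] w 21.4 q6 -2.36
rotvec tool deg [ 0.02 -0.09  0.09] sgn 1
shift tool mm [1.03 0.41 0.51]
t 4.67 pos [ 480.3 -229.5   80. ] F [ 0.6 -0.2 -0.3] w 21.5 q6 -2.36
rotvec tool deg [ 0.02 -0.09  0.09] sgn 1
shift tool mm [1.02 0.41 0.51]
t 4.72 pos [ 480.3 -229.5   80. ] F [ 0.7 -0.5  0.8] w 21.4 q6 -2.36
rotvec tool deg [ 0.02 -0.09  0.09] sgn 1
shift tool mm [0.97 0.4  0.51]
t 4.78 pos [ 480.3 -229.5   79.9] F [ 0.1  0.6 -0.5] w 21.6 q6 -2.36
rotvec tool deg [ 0.02 -0.08  0.08] sgn 1
shift tool mm [0.91 0.36 0.48]
```

```bash
python3 -m handwheel '0 0 0.0005 0 0 0 0.2;0 0 0 0 0 0 0;0 0 0 0 0 0 0;0 0 0 0 0 0 0' 40; python3 -c "
from h import *
bot.grab_frame('wrist');plan([479.8,-229.1,79],np.radians(11.5))"
```

```text
clock: 5.28
tool_pos: [480.3, -229.2, 79.8]
ee_rot: [-0.447, 0.549, -0.447, -0.547]
ft_force: [0.2, -0.6, -0.2]
width: 13.7
t 5.33 pos [ 480.3 -229.3   79.9] F [-0.7  0.2 -0.6] w 13.6 q6 -2.36
rotvec tool deg [ 0.02 -0.11  0.09] sgn 1
shift tool mm [0.86 0.43 0.26]
```

```bash
python3 -m handwheel '-0.01 0 0 0 0 0 0;-0.03 0 0 0 0 0 0;-0.03 0 0 0 0 0 0;-0.03 0 0 0 0 0 0;0 0 0 0 0 0 0'; python3 - <<'E'
from h import *
bot.grab_frame('wrist');plan([500,-40,190],np.radians(-5))
im,d,c=grab('wrist','w2.png'); P=cloud(d,c); z=P[...,2]
m=(abs(z-85)<4)&(abs(P[...,0]-518)<70)&(P[...,1]>-90); q=P[m]
print(len(q),cv2.minAreaRect(q[:,:2].astype(np.float32)))
im,d,c=grab('top','t2.png'); P=cloud(d,c); z=P[...,2]
cv2.imwrite('pics/t2c.png',cv2.resize(im[230:305,165:320,::-1],None,fx=5,fy=5,interpolation=cv2.INTER_CUBIC))
m=(abs(z-86)<3)&(abs(P[...,0]-518)<70)&(abs(P[...,1]-50)<150); q=P[m]
print(len(q),cv2.minAreaRect(q[:,:2].astype(np.float32)),z[m].mean())
E
```

```text
clock: 5.95
tool_pos: [479.8, -229.0, 184.5]
ee_rot: [-0.447, 0.548, -0.447, -0.547]
ft_force: [0.2, 0.5, -2.1]
width: 13.6
t 6.00 pos [ 479.  -228.5  183. ] F [-0.2  0.2 -1.5] w 13.6 q6 -2.36
rotvec tool deg [16.51  0.02 -0.04] sgn 1
shift tool mm [ -6.98 -58.19 180.53]
8144 ((512.7052001953125, 0.12353515625), (149.22052001953125, 91.1222915649414), 85.14878845214844)
2926 ((518.05712890625, 49.76025390625), (246.09877014160156, 90.24732208251953), 84.98841857910156) 85.63810730153203
```

View pics/w2.png

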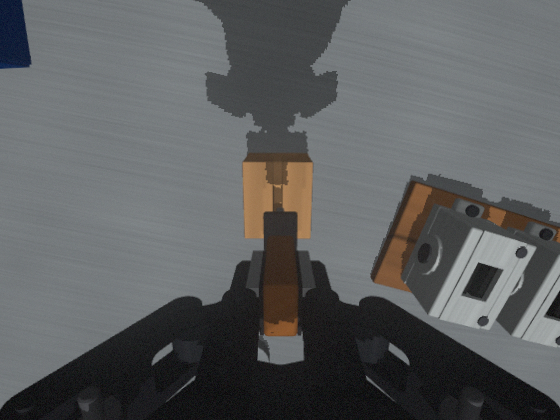

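View pics/t2c.png

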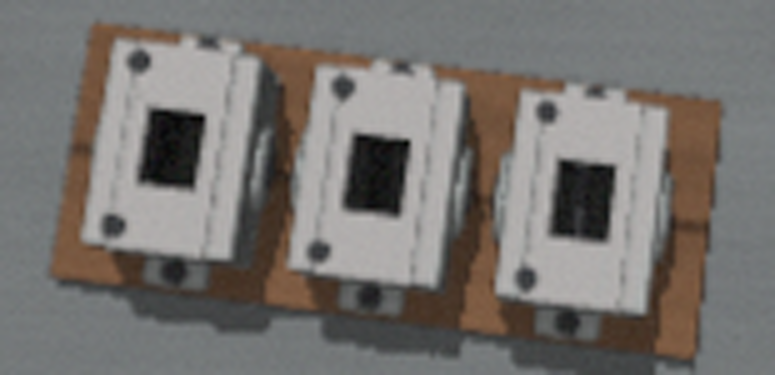

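The wrist view shows the gauge held upright in the jaws, from (280,215) down to 335, and the rest now empty. The cropped top view shows the three windows, with the gaps too dark to see. I move over the right caliper for a closer look.

```bash
python3 -m handwheel '-0.02 0 0 8 0 0 0;-0.004 -0.006 0.03 8.5 0 0 0;0 -0.006 0.04 0 0 0 0;0 -0.008 0.04 0 0 0 0;0 -0.008 0.04 0 0 0 0;0 -0.008 0.035 0 0 0 0;0 0 0 0 0 0 0;0 0 0 0 0 0 0'; python3 - <<'E'
from h import *
bot.grab_frame('wrist');plan([532,-38,205],np.radians(-5))
im,d,c=grab('wrist','w3.png'); P=cloud(d,c); z=P[...,2]
np.savez('w3.npz',im=im,P=P,d=d)
m=(abs(z-85)<4)&(abs(P[...,0]-518)<70)&(P[...,1]>-90); q=P[m]
print(len(q),cv2.minAreaRect(q[:,:2].astype(np.float32)),z[m].mean())
E
```

```text
clock: 7.1
tool_pos: [523.2, -39.7, 194.4]
ee_rot: [0.52, -0.466, 0.528, 0.484]
ft_force: [0.0, -0.4, -0.5]
width: 13.4
t 7.15 pos [523.1 -39.9 194.4] F [ 0.1 -0.4 -0.4] w 13.9 q6 -1.70
rotvec tool deg [-0.7   0.51 -1.52] sgn 1
shift tool mm [-10.77  -8.38   2.83]
20282 ((518.3285522460938, 48.99620056152344), (246.12686157226562, 90.67109680175781), 84.96448516845703) 86.05898043117743
```

View pics/w3.png

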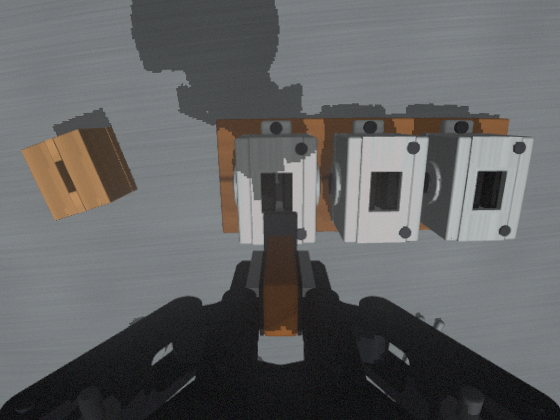

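The wrist view shows all three windows, at (277,190), (385,190) and (489,190), and the gap in the right one is partly visible. I look for the gaps in depth and brightness.

```bash
cat > gaps.py <<'E'
from h import *
import sys
def gaps(im,P,cx=518.25,cy=49.3,yaw=np.radians(-5.02)):
    ex=np.array([np.cos(yaw),np.sin(yaw)]);ey=np.array([-np.sin(yaw),np.cos(yaw)])
    D=P[...,:2]-np.array([cx,cy]); a=D@ex;b=D@ey;z=P[...,2];g=im.sum(2)
    for n,o in [('R',-90),('M',0),('L',90)]:
        w=(abs(a)<14)&(abs(b-o)<13)
        print(n,'px',w.sum())
        for k in np.arange(-12,12,1.0):
            m=w&(b-o>=k)&(b-o<k+1)
            if m.sum()>2: print('  %+.1f n%d z med %.0f p10 %.0f p90 %.0f  bright %.0f'%(k+.5,m.sum(),np.median(z[m]),*np.percentile(z[m],[10,90]),g[m].mean()))
if __name__=='__main__':
    f=np.load('w3.npz'); gaps(f['im'],f['P'])
E
python3 gaps.py
python3 -c "
import cv2,numpy as np
im=cv2.imread('pics/w3.png')[120:250,225:540]
im=np.clip(im.astype(float)*3,0,255).astype('uint8')
cv2.imwrite('pics/w3c.png',cv2.resize(im,None,fx=2.5,fy=2.5,interpolation=cv2.INTER_CUBIC))"
```

```text
R px 15619
  -11.5 n595 z med 274 p10 219 p90 292  bright 87
  -10.5 n652 z med 272 p10 212 p90 292  bright 94
  -9.5 n652 z med 272 p10 212 p90 292  bright 94
  -8.5 n655 z med 272 p10 213 p90 292  bright 97
  -7.5 n723 z med 268 p10 218 p90 292  bright 96
  -6.5 n978 z med 274 p10 183 p90 291  bright 86
  -5.5 n504 z med 234 p10 182 p90 285  bright 100
  -4.5 n507 z med 234 p10 181 p90 285  bright 108
  -3.5 n514 z med 234 p10 182 p90 285  bright 112
  -2.5 n514 z med 234 p10 182 p90 285  bright 114
  -1.5 n517 z med 234 p10 181 p90 285  bright 115
  -0.5 n497 z med 234 p10 182 p90 285  bright 117
  +0.5 n486 z med 235 p10 182 p90 285  bright 116
  +1.5 n504 z med 235 p10 182 p90 285  bright 114
  +2.5 n505 z med 234 p10 182 p90 285  bright 115
  +3.5 n476 z med 235 p10 182 p90 285  bright 112
  +4.5 n510 z med 235 p10 182 p90 285  bright 113
  +5.5 n528 z med 234 p10 182 p90 285  bright 114
  +6.5 n514 z med 234 p10 80 p90 285  bright 112
  +7.5 n523 z med 234 p10 182 p90 285  bright 110
  +8.5 n727 z med 278 p10 183 p90 291  bright 86
  +9.5 n861 z med 266 p10 183 p90 291  bright
[... 1077 characters left out ...]
80  bright 327
  -8.5 n27 z med 79 p10 79 p90 80  bright 202
  -7.5 n35 z med 79 p10 78 p90 80  bright 117
  -6.5 n28 z med 79 p10 78 p90 80  bright 107
  -5.5 n39 z med 79 p10 78 p90 80  bright 106
  -4.5 n37 z med 79 p10 78 p90 80  bright 107
  -3.5 n30 z med 79 p10 79 p90 80  bright 99
  -2.5 n5 z med 79 p10 78 p90 79  bright 82
  +4.5 n32 z med 73 p10 70 p90 76  bright 67
  +5.5 n141 z med 71 p10 68 p90 76  bright 65
  +6.5 n134 z med 76 p10 68 p90 79  bright 70
  +7.5 n59 z med 78 p10 76 p90 80  bright 79
  +8.5 n40 z med 79 p10 78 p90 80  bright 99
  +9.5 n32 z med 79 p10 78 p90 80  bright 102
  +10.5 n35 z med 79 p10 78 p90 80  bright 101
  +11.5 n69 z med 82 p10 78 p90 86  bright 143
```

View pics/w3c.png

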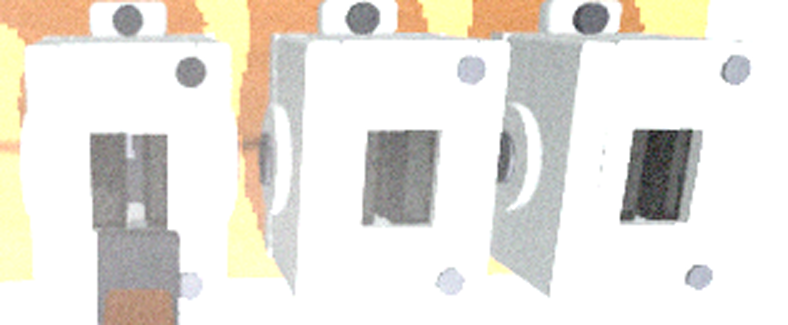

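```bash
python3 - <<'E'
from h import *
f=np.load('w3.npz'); P=f['P'];im=f['im'];yaw=np.radians(-5.02)
ex=np.array([np.cos(yaw),np.sin(yaw)]);ey=np.array([-np.sin(yaw),np.cos(yaw)])
D=P[...,:2]-np.array([518.25,49.3]); a=D@ex;b=D@ey+90;z=P[...,2]
w=(abs(a)<18)&(abs(b)<14)&(z<90)
for k in np.arange(-13,13,1.):
    m=w&(b>=k)&(b<k+1)
    if m.sum()>2: print('%+.1f n%d z %s a %s'%(k+.5,m.sum(),np.percentile(z[m],[5,25,50,75,95]).round(0),np.percentile(a[m],[2,98]).round()))
for v in range(168,212,5): print(v,z[v,255:300].round(0).astype(int).tolist())
E
```

```text
-12.5 n52 z [78. 79. 80. 80. 86.] a [-16.  17.]
-11.5 n48 z [78. 79. 79. 80. 84.] a [-16.  17.]
-10.5 n46 z [78. 79. 79. 80. 81.] a [-17.  15.]
-9.5 n47 z [78. 79. 79. 80. 81.] a [-16.  16.]
-8.5 n48 z [78. 79. 79. 80. 80.] a [-16.  16.]
-7.5 n41 z [78. 79. 79. 80. 81.] a [-16.  17.]
-6.5 n49 z [78. 79. 79. 80. 81.] a [-18.  16.]
-5.5 n46 z [78. 79. 79. 80. 80.] a [-16.  16.]
-4.5 n49 z [78. 79. 79. 80. 81.] a [-15.  16.]
-3.5 n50 z [77. 78. 79. 79. 80.] a [-15.  16.]
-2.5 n40 z [75. 76. 77. 77. 79.] a [-17.  17.]
-1.5 n52 z [38. 40. 73. 75. 75.] a [-12.  17.]
-0.5 n30 z [37. 38. 38. 39. 40.] a [-12.  16.]
+0.5 n30 z [37. 38. 38. 39. 39.] a [-12.  17.]
+1.5 n30 z [37. 38. 38. 39. 65.] a [-17.  17.]
+2.5 n33 z [37. 38. 38. 39. 58.] a [-17.  18.]
+3.5 n32 z [37. 38. 38. 39. 39.] a [-12.  18.]
+4.5 n29 z [37. 38. 38. 39. 40.] a [-12.  17.]
+5.5 n49 z [75. 75. 75. 77. 77.] a [-15.  17.]
+6.5 n64 z [76. 77. 78. 79. 80.] a [-16.  16.]
+7.5 n39 z [78. 78. 79. 80. 81.] a [-15.  16.]
+8.5 n39 z [78. 79. 79. 80. 80.] a [-15.  16.]
+9.5 n39 z [78. 79. 79. 80. 80.] a [-15.  16.]
+10.5 n43 z [78.
[... 1099 characters left out ...]
0, 80, 79, 79, 80, 80, 80, 79, 78, 77, 74, 39, 37, 38, 38, 38, 39, 38, 75, 76, 79, 80, 78, 79, 79, 78, 78, 80, 86, 85, 86, 86, 87, 86, 85]
198 [86, 86, 87, 85, 86, 86, 84, 80, 78, 79, 79, 80, 80, 80, 79, 80, 80, 80, 79, 78, 74, 36, 39, 38, 39, 39, 38, 38, 75, 77, 79, 80, 80, 80, 80, 79, 79, 80, 86, 86, 87, 88, 87, 87, 86]
203 [86, 86, 87, 87, 87, 87, 86, 80, 79, 79, 79, 80, 80, 78, 80, 80, 79, 79, 79, 77, 75, 44, 43, 43, 44, 44, 44, 44, 75, 76, 77, 78, 78, 78, 79, 80, 79, 80, 86, 86, 86, 86, 86, 87, 86]
208 [86, 85, 86, 87, 85, 86, 86, 79, 81, 80, 80, 79, 81, 79, 80, 80, 80, 79, 80, 78, 75, 62, 138, 137, 136, 137, 137, 137, 137, 77, 79, 80, 79, 79, 80, 79, 80, 79, 86, 88, 86, 87, 87, 86, 85]
```

```bash
python3 - <<'E'
from h import *
f=np.load('w3.npz'); P=f['P'];z=P[...,2]
p0,R,s=pose()
m=np.zeros(z.shape,bool); m[205:345,255:310]=True
q=R.inv().apply(P[m]-p0)   # tool frame
for lo in range(-60,40,4):
    k=(q[:,0]>=lo)&(q[:,0]<lo+4)&(abs(q[:,2])<40)&(abs(q[:,1])<60)
    if k.sum()>15: print(lo,k.sum(),'y',np.percentile(q[k,1],[2,98]).round(1),'z',np.percentile(q[k,2],[3,50,97]).round(1))
plan([510.54,-38.47,180],np.radians(-5))
E
```

```text
-60 29 y [ 8.5 12.3] z [8.6 9.  9.8]
-56 48 y [ 7.2 12.3] z [-8.1  9.1 10.1]
-52 83 y [-6.6 12.2] z [-8.8  9.4 10.4]
-48 235 y [-7.8 12. ] z [-8.7  8.6 10.3]
-44 174 y [-8.5 11.7] z [-8.2  0.4 10.5]
-40 2348 y [-10.2  12.3] z [-7.8  0.7  9. ]
-36 288 y [10.2 12.9] z [-9.1  1.1 11.2]
-32 267 y [10.3 12.8] z [-9.2  0.7 11.6]
-28 261 y [10.3 12.7] z [-9.6  1.2 12. ]
-24 234 y [10.4 12.8] z [-10.    1.2  12.2]
-20 231 y [10.5 12.8] z [-9.8  1.2 12.6]
-16 211 y [10.4 12.8] z [-10.5   1.2  12.7]
-12 192 y [10.4 12.7] z [-10.7   1.   13.2]
-8 180 y [10.5 12.7] z [-11.1   1.   13.1]
-4 106 y [10.4 12.8] z [-6.4  0.6  9.9]
0 84 y [10.9 12.6] z [-5.7  0.8  6.8]
4 82 y [10.9 12.7] z [-5.9  0.   6.7]
8 118 y [ 8.1 22.9] z [-7.6  0.3  7.3]
12 812 y [ 5.2 23.5] z [-8.1  0.8  9.1]
16 42 y [22.9 23.7] z [-7.6  0.   8.7]
t 7.20 pos [523.2 -40.2 194.7] F [-0.2 -0.1 -1.1] w 13.2 q6 -1.70
rotvec tool deg [-0.74  0.51 -1.48] sgn 1
shift tool mm [15.08 12.42  0.32]
```

```bash
python3 -m handwheel '0.012 0.012 0 -0.7 0.5 -1.5 0;0 0 0 0 0 0 0;0 0 0 0 0 0 0'; python3 -c "
from h import *
bot.grab_frame('wrist')
plan([510.5,-39,180],np.radians(-5))"
```

```text
clock: 7.58
tool_pos: [511.1, -41.6, 183.2]
ee_rot: [0.523, -0.477, 0.522, 0.476]
ft_force: [-0.2, -0.6, -1.3]
width: 13.8
t 7.62 pos [511.  -41.6 183.1] F [ 0.4  0.4 -0.6] w 13.7 q6 -1.71
rotvec tool deg [-0.26 -0.02  0.06] sgn 1
shift tool mm [3.1  0.73 2.5 ]
```

```bash
python3 -m handwheel '0.01 0.0005 0.0025 -0.2 0 0 0;0.01 0 0 0 0 0 0;0.008 0 0 0 0 0 0;0 0 0 0 0 0 0;0 0 0 0 0 0 0'; python3 - <<'E'
from h import *
bot.grab_frame('wrist')
plan([510.5,-39,150],np.radians(-5))
im,d,c=grab('wrist','w4.png'); P=cloud(d,c); p0,R,s=pose()
q=R.inv().apply((P-p0).reshape(-1,3)).reshape(P.shape); z=P[...,2]
# gap in tool frame
w=(z<90)&(z>20)&(abs(q[...,2])<22)&(abs(P[...,0]-511)<20)
for k in range(-16,17):
    m=w&(q[...,2]>=k)&(q[...,2]<k+1)
    if m.sum()>3: print(k+.5,m.sum(),np.percentile(z[m],[5,25,50,75,95]).round())
for lo in (0,4,12):
    m=(q[...,0]>lo)&(q[...,0]<lo+4)&(abs(q[...,2])<14)&(abs(q[...,1])<26); print(lo,m.sum(),np.percentile(q[m][:,2],[2,98]).round(1))
cv2.imwrite('pics/w4.png',np.clip(im[110:300,180:380,::-1].astype(float)*2.5,0,255).astype('uint8').repeat(3,0).repeat(3,1))
E
```

```text
clock: 8.25
tool_pos: [511.5, -39.2, 152.9]
ee_rot: [0.522, -0.478, 0.522, 0.477]
ft_force: [0.6, -0.2, -0.8]
width: 13.7
t 8.30 pos [511.4 -39.1 152.9] F [-0.9  0.6 -1.3] w 13.5 q6 -1.71
rotvec tool deg [-0.07 -0.01  0.03] sgn 1
shift tool mm [2.91 0.93 0.07]
-15.5 75 [85. 86. 86. 86. 87.]
-14.5 109 [79. 83. 86. 86. 87.]
-13.5 65 [78. 79. 79. 80. 86.]
-12.5 88 [78. 79. 79. 80. 87.]
-11.5 24 [78. 79. 79. 80. 87.]
-10.5 18 [78. 79. 79. 80. 86.]
-9.5 31 [78. 79. 79. 79. 85.]
-8.5 19 [79. 79. 79. 82. 86.]
-7.5 18 [78. 79. 79. 80. 86.]
-6.5 32 [78. 79. 79. 80. 86.]
-5.5 17 [78. 79. 79. 79. 86.]
-4.5 31 [77. 78. 79. 79. 86.]
-3.5 20 [76. 76. 77. 85. 86.]
-2.5 28 [38. 38. 74. 75. 86.]
-1.5 17 [38. 38. 39. 86. 87.]
-0.5 15 [37. 37. 37. 62. 86.]
0.5 21 [37. 38. 38. 86. 86.]
1.5 23 [37. 38. 38. 39. 86.]
2.5 18 [37. 38. 39. 86. 87.]
3.5 29 [38. 38. 63. 66. 86.]
4.5 21 [64. 75. 75. 77. 86.]
5.5 36 [77. 77. 79. 80. 86.]
6.5 18 [78. 79. 80. 80. 87.]
7.5 22 [78. 79. 80. 86. 86.]
8.5 31 [78. 78. 79. 80. 86.]
9.5 24 [78. 79. 80. 86. 87.]
10.5 31 [78. 78. 79. 80. 86.]
11.5 35 [79. 79. 85. 86. 87.]
12.5 52 [85. 86. 86. 86. 87.]
13.5 74 [85. 86. 86. 86. 87.]
14.5 75 [85. 85. 86. 86. 87.]
15.5 76 [85. 86. 86. 86. 87.]
16.5 78 [85. 86. 86. 86. 87.]
0 96 [-6.2  6.8]
4 73 [-6.4  6.9]
12 811 [-8.2  9.2]
```

View pics/w4.png

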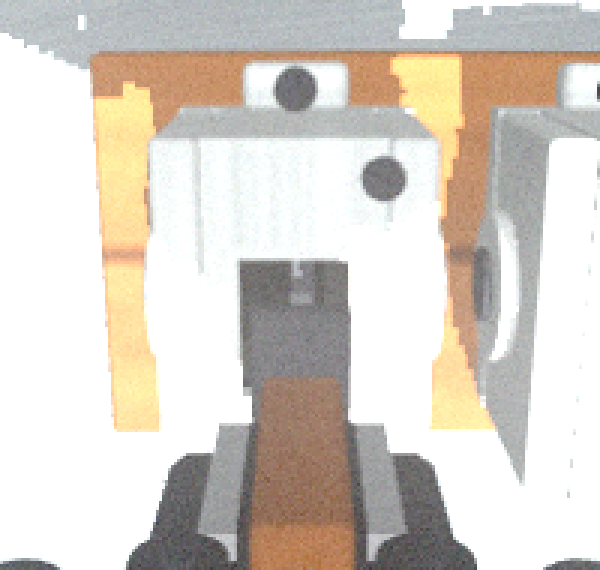

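Camera and held gauge agree: the gap sits at about 0.6 mm and the blade at about 0.4 mm in the same tool axis. The right gap shows its floor at z≈38 across its full width, so it looks like the open caliper. I go down gently and feel for it.

```bash
python3 -m handwheel '0.004 0.0008 0 0 0 0 0;0.003 0 0 0 0 0 0;0.003 0 0 0 0 0 0;0.002 0 0 0 0 0 0;0.002 0 0 0 0 0 0;0.002 0 0 0 0 0 0'; python3 -c "
from h import *
bot.grab_frame('wrist')
plan([510.5,-39,105],np.radians(-5))"
```

```text
clock: 9.1
tool_pos: [510.9, -39.2, 136.5]
ee_rot: [0.522, -0.478, 0.521, 0.477]
ft_force: [0.1, 0.0, -1.2]
width: 13.2
t 9.15 pos [510.8 -39.2 136.2] F [-0.2 -0.3 -2.2] w 13.7 q6 -1.71
rotvec tool deg [-0.08 -0.02  0.09] sgn 1
shift tool mm [31.24  0.33  0.14]
```

```bash
python3 -m handwheel '0.002 0 0 0 0 0 0;0.002 0 0 0 0 0 0;0.002 0 0 0 0 0 0;0.002 0 0 0 0 0 0'; python3 -c "
from h import *
bot.grab_frame('wrist')
plan([510.5,-39,105],np.radians(-5))"
```

```text
clock: 9.65
tool_pos: [510.9, -39.2, 127.8]
ee_rot: [0.522, -0.478, 0.521, 0.477]
ft_force: [-0.1, 0.1, -1.2]
width: 13.5
t 9.70 pos [510.7 -39.2 127.6] F [ 0.1  0.5 -2.3] w 13.6 q6 -1.71
rotvec tool deg [-0.08 -0.02  0.08] sgn 1
shift tool mm [22.59  0.3   0.16]
```

```bash
python3 -m handwheel '0.001 0 0 0 0 0 0;0.001 0 0 0 0 0 0;0.001 0 0 0 0 0 0'; python3 -m handwheel '0.001 0 0 0 0 0 0;0.001 0 0 0 0 0 0;0.001 0 0 0 0 0 0;0.001 0 0 0 0 0 0'; 
```

```text
clock: 10.07
tool_pos: [510.8, -39.1, 124.4]
ee_rot: [0.522, -0.478, 0.521, 0.477]
ft_force: [-0.2, -0.7, -1.0]
width: 13.5
clock: 10.58
tool_pos: [510.9, -39.2, 120.2]
ee_rot: [0.522, -0.478, 0.521, 0.477]
ft_force: [-0.1, 0.1, -1.8]
width: 13.2
```

```bash
python3 -m handwheel '0.001 0 0 0 0 0 0;0.001 0 0 0 0 0 0;0.001 0 0 0 0 0 0'; python3 -c "
from h import *
bot.grab_frame('wrist')
plan([510.5,-39,105],np.radians(-5))"
```

```text
clock: 10.95
tool_pos: [510.9, -39.2, 117.0]
ee_rot: [0.522, -0.478, 0.521, 0.477]
ft_force: [-0.4, -0.6, -0.6]
width: 12.9
t 11.00 pos [510.8 -39.2 116.9] F [-0.4  0.1 -1.4] w 13.7 q6 -1.71
rotvec tool deg [-0.08 -0.02  0.08] sgn 1
shift tool mm [11.86  0.33  0.13]
```

```bash
python3 -m handwheel '0.0015 0 0 0 0 0 0;0.0015 0 0 0 0 0 0;0.0015 0 0 0 0 0 0;0.0015 0 0 0 0 0 0;0.0015 0 0 0 0 0 0;0.001 0 0 0 0 0 0'; python3 -m handwheel '0.0005 0 0 0 0 0 0;0.0005 0 0 0 0 0 0'
```

```text
clock: 11.75
tool_pos: [510.8, -39.2, 107.8]
ee_rot: [0.522, -0.478, 0.521, 0.477]
ft_force: [0.9, 0.3, -2.1]
width: 13.4
clock: 12.0
tool_pos: [510.9, -39.2, 106.7]
ee_rot: [0.522, -0.478, 0.521, 0.477]
ft_force: [0.4, -0.2, -0.2]
width: 13.4
```

```bash
python3 -m handwheel '0.0005 0 0 0 0 0 0;0.0005 0 0 0 0 0 0';python3 -m handwheel '0.0004 0 0 0 0 0 0;0.0004 0 0 0 0 0 0';python3 -m handwheel '0.0004 0 0 0 0 0 0'
```

```text
clock: 12.25
tool_pos: [510.9, -39.2, 105.7]
ee_rot: [0.522, -0.478, 0.521, 0.477]
ft_force: [-0.2, 0.0, -1.5]
width: 13.6
clock: 12.5
tool_pos: [510.9, -39.2, 104.8]
ee_rot: [0.522, -0.478, 0.521, 0.477]
ft_force: [-0.5, 0.6, -0.8]
width: 13.7
clock: 12.62
tool_pos: [510.9, -39.2, 104.8]
ee_rot: [0.522, -0.478, 0.521, 0.477]
ft_force: [-2.4, -1.0, 5.2]
width: 13.9
```

```bash
python3 -m handwheel '0.0004 0 0 0 0 0 0'; python3 - <<'E'
from h import *
im,d,c=grab('wrist','w5.png')
plan([510.5,-39,105],np.radians(-5))
im,d,c=grab('scene'); cv2.imwrite('pics/s5.png',cv2.resize(im[80:220,240:420,::-1],None,fx=4,fy=4,interpolation=cv2.INTER_CUBIC))
E
```

```text
clock: 12.75
tool_pos: [511.0, -39.2, 104.8]
ee_rot: [0.522, -0.478, 0.521, 0.477]
ft_force: [-2.0, 1.1, 5.3]
width: 13.3
t 12.80 pos [511.  -39.2 104.8] F [-2.1 -0.2  5.6] w 13.4 q6 -1.71
rotvec tool deg [-0.07 -0.03  0.12] sgn 1
shift tool mm [-0.24  0.47  0.16]
```

View pics/w5.png

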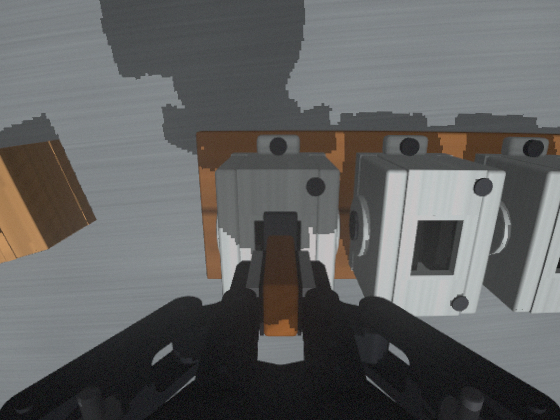

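View pics/s5.png

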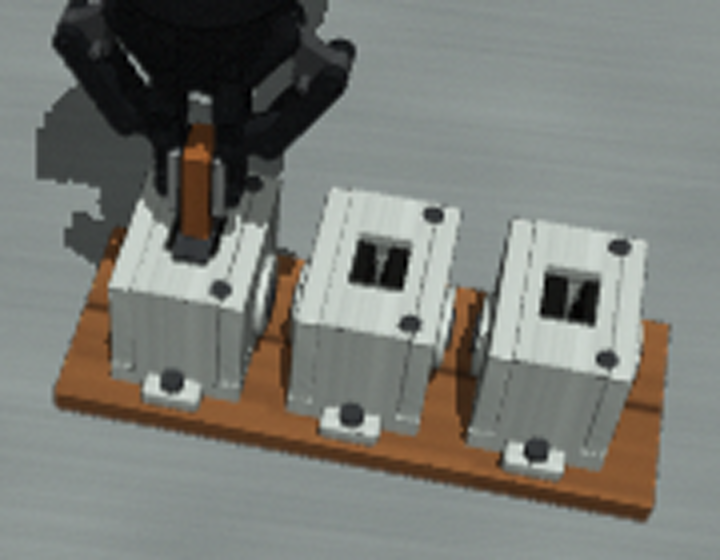

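The shoulder (about (282,218) in the wrist view, (195,245) in the scene crop) sits on the right caliper's top, and the contact came at the predicted height. I let go and retreat upward.

```bash
python3 -m handwheel '0 0 0 0 0 0 0.3;0 0 0 0 0 0 0.5;0 0 0 0 0 0 0.5;0 0 0 0 0 0 0.5'; python3 -m handwheel '-0.01 0 0 0 0 0 0.6;-0.02 0 0 0 0 0 0.6;-0.03 0 0 0 0 0 0.6;-0.03 0 0 0 0 0 0.6;-0.03 0 0 0 0 0 0.6;0 0 0 0 0 0 0.6;0 0 0 0 0 0 0.6'; python3 - <<'E'
from h import *
im,d,c=grab('wrist','w6.png'); P=cloud(d,c);z=P[...,2]
for lo,hi,n in [(87.5,96,'shoulder'),(135,155,'handletop')]:
    m=(z>lo)&(z<hi)&(abs(P[...,0]-511)<32)&(abs(P[...,1]+39)<22); q=P[m]
    if len(q)>9: print(n,len(q),np.median(q[:,2]),cv2.minAreaRect(q[:,:2].astype(np.float32)))
plan([510.5,-39,105],np.radians(-5))
im,d,c=grab('scene','s6.png')
E
```

```text
clock: 13.35
tool_pos: [511.2, -39.3, 104.4]
ee_rot: [0.522, -0.478, 0.521, 0.477]
ft_force: [1.3, 0.4, 0.3]
width: 42.5
clock: 14.22
tool_pos: [510.7, -39.1, 230.9]
ee_rot: [0.522, -0.479, 0.521, 0.476]
ft_force: [-0.6, 0.9, -0.6]
width: 51.4
shoulder 380 91.73527881409922 ((510.80999755859375, -37.29400634765625), (38.89421463012695, 63.68278121948242), 88.90568542480469)
handletop 562 143.7050411161365 ((510.15478515625, -38.548431396484375), (13.260175704956055, 23.516029357910156), 84.96295928955078)
t 14.28 pos [510.9 -39.1 231. ] F [1.3 0.1 0.7] w 51.2 q6 -1.71
rotvec tool deg [-0.08 -0.04  0.25] sgn 1
shift tool mm [125.97   0.94   0.21]
```

View pics/w6.png

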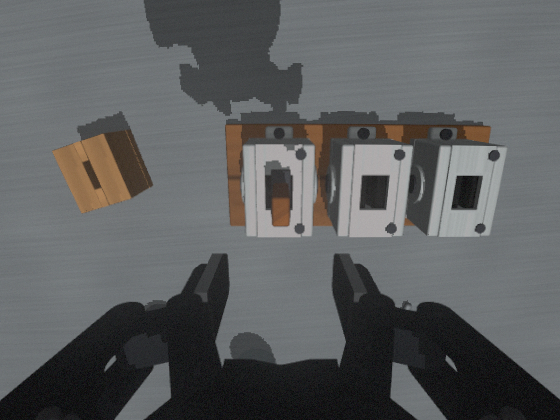

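View pics/s6.png

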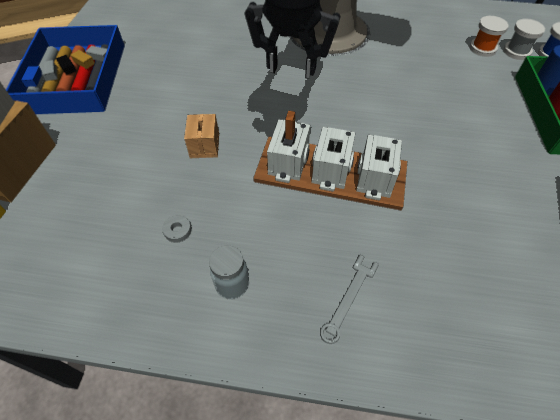

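The gauge stands upright in the right caliper (scene view, about (291,125)). Its handle top is at z≈143.7, against 143 expected when fully home. The jar, bearing and spanner are where they were, and the arm is clear.

```bash
python3 -c "
from bench import bot
print(bot.job_done(), bot.read_state()['clock'])"
```

```text
the job is handed in; nothing more can be done
the job is handed in; nothing more can be done
```

The gauge is standing fully home in the right (-y) caliper, released, and the job was handed in about 14 s into the 64 s.

- **Choice of caliper:** I did not try the other two. The wrist camera's depth readings showed the right gap open to its floor at full width. The middle one seemed to narrow lower down, and the left one could not be judged from that angle.
- **Insertion:** I lowered the blade in steps of 1–2 mm, then 0.4–0.5 mm near the end. No force readings beyond noise appeared past the depths where a tight caliper would jam. The shoulder met the caliper's top at the expected height, with about 5 N.
- **Last checks:** The handle top measured 143.7 mm above the table (143 expected), at the right yaw. The jar, bearing and spanner looked unmoved in the last scene picture, and the arm was clear of everything. The separate shoulder outline check was unusable: it came out too wide (64 × 39 mm), probably because it also picked up some of the handle and the caliper top.

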